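Put the piled lids back on the seasoning pots

TASK

Cooking is finished: take apart the tower of four wooden lids on the cooktop and put each lid back on the open white seasoning pot it fits, the largest lid on the largest pot and so on down, right way up, flat on the rim with its plug in the mouth. Leave the pots, the pepper mill and the salt shaker standing where they are.

Things in the scene. Friction and masses are not known exactly. Their poses are not given: they have to be found in the camera images.
- lid_largest: the largest of four loose wooden lids, in one tower, largest lowest, each plug on the flat top of the next: disc 66 mm across, 18 mm thick; under it a plug 48 mm across, 8 mm deep, lower edge bevelled 3 mm. Origin: centre of the plug's underside; z up; the disc, to be gripped by its sides, spans z 8 to 26 mm.
- lid_second: the second largest of four loose wooden lids, in one tower, largest lowest, each plug on the flat top of the next: disc 56 mm across, 18 mm thick; under it a plug 38 mm across, 8 mm deep, lower edge bevelled 3 mm. Origin: centre of the plug's underside; z up; the disc, to be gripped by its sides, spans z 8 to 26 mm.
- lid_third: the third largest of four loose wooden lids, in one tower, largest lowest, each plug on the flat top of the next: disc 46 mm across, 18 mm thick; under it a plug 28 mm across, 8 mm deep, lower edge bevelled 3 mm. Origin: centre of the plug's underside; z up; the disc, to be gripped by its sides, spans z 8 to 26 mm.
- lid_smallest: the smallest of four loose wooden lids, in one tower, largest lowest, each plug on the flat top of the next: disc 36 mm across, 18 mm thick; under it a plug 18 mm across, 8 mm deep, lower edge bevelled 3 mm. Origin: centre of the plug's underside; z up; the disc, to be gripped by its sides, spans z 8 to 26 mm.
- pot_largest: the largest of four open white ceramic pots, loose, about 0.5 kg: 76 mm across the belly, 70 mm high, rim 68 mm across outside, round mouth 60 mm. Its lid is lid_largest: disc on the rim (lid origin 62 mm above the pot's), plug in the mouth with 6 mm of play all round. Origin: centre of the underside; z up.
- pot_second: the second largest of four open white ceramic pots, loose, about 0.5 kg: 66 mm across the belly, 70 mm high, rim 58 mm across outside, round mouth 50 mm. Its lid is lid_second: disc on the rim (lid origin 62 mm above the pot's), plug in the mouth with 6 mm of play all round. Origin: centre of the underside; z up.
- pot_third: the third largest of four open white ceramic pots, loose, about 0.5 kg: 56 mm across the belly, 70 mm high, rim 48 mm across outside, round mouth 40 mm. Its lid is lid_third: disc on the rim (lid origin 62 mm above the pot's), plug in the mouth with 6 mm of play all round. Origin: centre of the underside; z up.
- pot_smallest: the smallest of four open white ceramic pots, loose, about 0.5 kg: 46 mm across the belly, 70 mm high, rim 38 mm across outside, round mouth 30 mm. Its lid is lid_smallest: disc on the rim (lid origin 62 mm above the pot's), plug in the mouth with 6 mm of play all round. Origin: centre of the underside; z up.
- mill: a dark brown wooden pepper mill, 58 mm across and 160 mm high, standing loose among the pots; to be left alone. Origin: centre of the underside; z up. (Mind the room: a wall stands right of the cooktop, from x 0.43 on at y -0.34; a microwave hangs over its back, from x 0.57 on above z 0.5.)
- shaker: a salt shaker of glass with a grey top, 44 mm across and 90 mm high, standing loose among the pots; to be left alone. Origin: centre of the underside; z up.
Things that resemble listed ones, but are neither listed nor needed, are in the scene too. Leave any blue or green look-alike of the lid_smallest alone.

How it is judged:
At the end, for the whole second after the job is handed in: Each lid lies on its own pot: within 8 mm of the pot's axis, its origin 59 to 65 mm above the pot's origin (disc on the rim), tilted less than 0.1 rad, lid and pot at rest; pots, pepper mill and salt shaker stand upright, no more than 30 mm from where they stood (horizontal distance between lid_largest and pot_largest below 0.008 m and z of lid_largest in the frame of pot_largest between 0.059 and 0.065 m and angle between each of lid_largest, pot_largest, lid_second, pot_second, lid_third, pot_third, lid_smallest, pot_smallest, mill, shaker's own z axis and vertical below 0.1 rad and linear speed of each of lid_largest, pot_largest, lid_second, pot_second, lid_third, pot_third, lid_smallest, pot_smallest, mill, shaker below 0.01 m/s and horizontal distance between lid_second and pot_second below 0.008 m and z of lid_second in the frame of pot_second between 0.059 and 0.065 m and horizontal distance between lid_third and pot_third below 0.008 m and z of lid_third in the frame of pot_third between 0.059 and 0.065 m and horizontal distance between lid_smallest and pot_smallest below 0.008 m and z of lid_smallest in the frame of pot_smallest between 0.059 and 0.065 m); the robot touches nothing.
It fails at once if a pot is knocked over or shifted more than 30 mm (distance of any of pot_largest, pot_second, pot_third, pot_smallest from where it was at the start of the episode above 0.03 m or angle between any of pot_largest, pot_second, pot_third, pot_smallest's own z axis and vertical above 0.35 rad).
It fails at once if the pepper mill or salt shaker is knocked over or shifted more than 30 mm (distance of any of mill, shaker from where it was at the start of the episode above 0.03 m or angle between any of mill, shaker's own z axis and vertical above 0.35 rad).
It also fails if it takes over 134 s, if anything falls off the work surface, if the arm or the gripper's body presses on something with over 40 N, if the wrist force passes 120 N, or if a joint passes its speed limit or range.

ROBOT

A 7-joint arm with a two-finger parallel gripper is mounted at the origin on a cart in front of the work surface, level with it; the furniture and walls round the work are solid. World frame = base frame: x ahead of the robot, y to its left, z up, the work surface at z = 0. Lengths are in m, angles in rad, forces in N, time in s.
With the tool pointing down it reaches from about 0.4 to 0.85 m from the base axis. Payload 4.5 kg.
Tool frame: the origin (TCP) lies at the very end of the fingers, on their centre line; the grasp point (between the pads) lies 19 mm behind it; z points along the fingers, y is the line along which they close (so a half turn about z gives the same grasp; the last joint's range is limited). The gripper opens to 85 mm and grips with 20 to 120 N. Pads are 22 mm wide; open, the fingers measure 114 mm over their backs; the gripper's body (76 mm by 85 mm) begins 54 mm behind the grasp point. The pads swing forward as they close: fully open they stand 13 mm farther back than shut.
Start: joints at [1.156, 0.689, -0.195, 1.565, 0.157, 0.902, -0.215], TCP at [0.271, -0.563, 0.231] pointing down, gripper open.
Joint ranges: [-3.01, 3.01], [-0.46, 2.08], [-1.47, 1.51], [0.13, 2.56], [-1, 4.14], [0.04, 2.09], [-2.66, 2.66]. Speed limits (rad/s): [2.57, 2.57, 3.14, 3.14, 3.14, 3.14, 3.14].

INTERFACE

Orientations are given as a unit quaternion [x, y, z, w].
In Python, from cell import env gives the robot as it stands. Calls block until the motion is done:
- env.goto(position, orientation): joint-space move of the TCP to a pose.
- env.servo_line(position, velocity=0.15, attitude=None, threshold=None): straight line of the TCP; attitude=None keeps the orientation; velocity is the mean speed in m/s. With threshold (N) it stops when the force on the tool has changed by that much, and returns True; else False.
- env.move_joints(angles): joint-space move.
- env.command_gripper(opening, squeeze=None): finger opening in m; squeeze is the grip in N (None keeps the last); returns when the fingers have stopped.
- env.sleep(seconds).
- env.ik(position, orientation): joint angles nearest the present ones, or None.
- env.get_obs(): the state.
- env.grab_frame(name): name is "side" or "top" or "wrist"; returns a dict with "pixels" (480x640x3 uint8, blue, green, red), "range_z" (480x640 float32, m along the optical axis (not along the pixel's ray), 0 where there is no reading), "mtx" (3x3 intrinsics, pixels), "D" ([k1, k2, p1, p2, k3] as OpenCV has them; the pictures are not rectified), "R" (3x3) and "t" (3): a world point X has camera coordinates R X + t; the wrist camera has in their place "tool_from_camera" (4x4, takes a point from camera to tool coordinates, whose origin is the TCP and whose axes are the flange's). Camera axes: x right, y down, z forward; pixel columns grow to the right and rows downward; lengths in m; the calibration is good to about 2 mm. A picture is of the moment at which its call begins: read the wrist's pose just before it.
A pose or a line that the arm cannot do raises env.IKError and nothing moves.
- env.finish_job(): hands the job in; it is judged then, once.
The state is a dict: "time_s": time; "joints": joint angles; "joint_velocities": joint speeds; "effort": joint torques, N m; "ee_pos": TCP position; "tool_rot": TCP orientation; "wrist_force": force on the tool from outside, world axes, zero at the start; "torque": the same for the moment, N m; "gripper_width": finger opening in m; "grip_force": force on a finger pad.
Only numpy, scipy, OpenCV 4.12 (cv2) and the standard library are available. Lean on these libraries where they do the work, as an engineer would, in place of code of your own. Each camera call takes 0.05 s, during which the arm holds its last target. There are 200 camera calls.

## Working session

There is one attempt and no reset: what is moved stays moved. The work goes in short steps, each a Python script; the robot and the scene stay as the last script left them, time stands still between calls to the robot, and variables do not carry over. Pictures are saved under pics/ and viewed, at most 14 in all, crops included, and the job is handed in when it is done.

```bash
ls; mkdir -p pics; cat > h.py <<'E'
import numpy as np, cv2
from cell import env
from scipy.spatial.transform import Rotation as Ro
def grab(n):
    o=env.get_obs(); f=env.grab_frame(n)
    if n=='wrist':
        T=np.eye(4); T[:3,:3]=Ro.from_quat(o['tool_rot']).as_matrix(); T[:3,3]=o['ee_pos']
        C=T@f['tool_from_camera']; f['R']=C[:3,:3].T; f['t']=-f['R']@C[:3,3]
    return f
def cloud(f):
    h,w=f['range_z'].shape
    u,v=np.meshgrid(np.arange(w),np.arange(h))
    p=cv2.undistortPoints(np.stack([u,v],-1).reshape(-1,1,2).astype(float),f['mtx'],f['D']).reshape(h,w,2)
    z=f['range_z'][...,None]
    P=np.concatenate([p*z,z],-1)
    W=(P-f['t'])@f['R']; W[f['range_z']<=0]=np.nan
    return W
E
python3 - <<'E'
from h import *
o=env.get_obs(); print(o)
for n in ('top','side'):
    f=grab(n); cv2.imwrite(f'pics/{n}0.png',f['pixels']); np.save(f'pics/{n}0.npy',cloud(f)); print(n,-f['R'].T@f['t'],f['R'][2])
E
```

```text
pics
{'time_s': 0.0, 'joints': array([ 1.15577394,  0.68998149, -0.19449806,  1.5663992 ,  0.15731169,
        0.90248153, -0.2150772 ]), 'joint_velocities': array([-9.31497752e-04,  1.53932593e-04,  1.79837396e-03, -1.93616319e-04,
        1.23597104e-04, -4.95384745e-04,  2.48164822e-06]), 'effort': array([-1.12968751e-04, -5.39602554e+01, -1.26641996e+00, -1.58539259e+01,
        9.07991751e-03,  9.56099509e-03,  4.65534384e-07]), 'ee_pos': array([ 0.27084198, -0.56252146,  0.2304705 ]), 'tool_rot': array([ 9.74912752e-01,  2.22585367e-01, -2.84125761e-04, -8.94666203e-04]), 'wrist_force': array([-0.74942514,  0.09032807, -0.44863886]), 'torque': array([-0.04769769,  0.02756211, -0.03227432]), 'grip_force': 0.0, 'gripper_width': 0.08536463365915696}
top [0.30814402 0.12063765 0.97696554] [ 0.21915036 -0.02195544 -0.97544404]
side [0.30017222 0.65245514 0.9893927 ] [ 0.19886186 -0.49716447 -0.84455991]
```

View pics/top0.png

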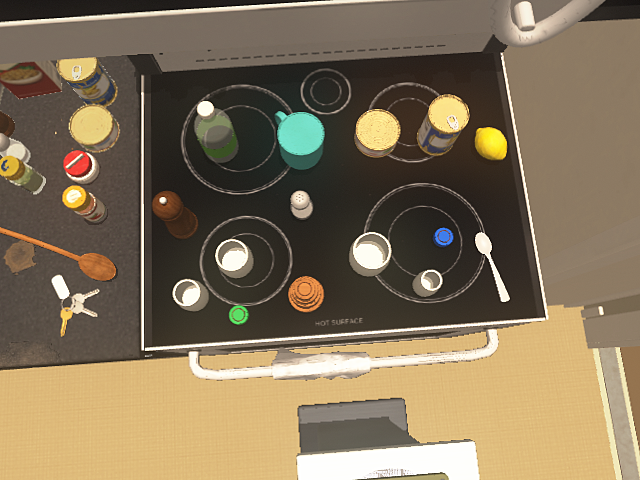

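View pics/side0.png

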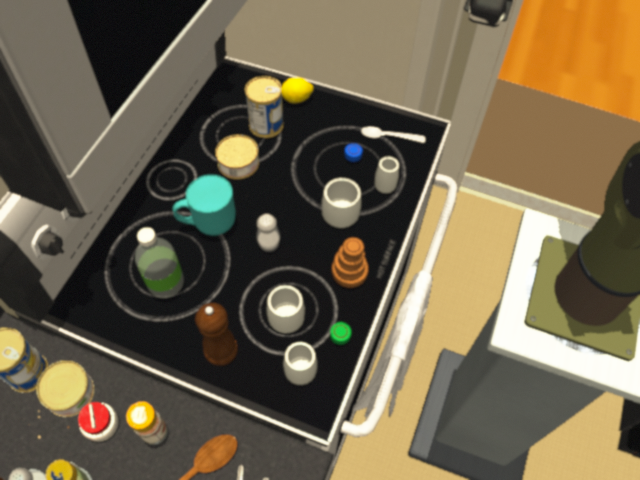

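The tower is at top (306,291) and side (352,258). It could be confused with the green knob at (239,315) or the blue one at (443,237), and I'll leave both alone. By mouth size the pots look like: largest (370,253), second (234,258), third (190,294), smallest (428,282). The mill is at (175,214) and the shaker at (301,204).

```bash
cat > m.py <<'E'
from h import *
top=np.load('pics/top0.npy'); side=np.load('pics/side0.npy')
def at(u,v): return np.nanmedian(top[v-2:v+3,u-2:u+3].reshape(-1,3),0)
S={n:at(*p) for n,p in dict(tower=(306,285),blue=(443,235),green=(239,313),mill=(163,201),shaker=(300,197),pl=(370,255),p2=(234,260),p3=(190,296),p4=(429,282)).items()}
from scipy.optimize import least_squares
def circ(P):
    f=lambda q:np.hypot(P[:,0]-q[0],P[:,1]-q[1])-q[2]
    r=least_squares(f,[*P.mean(0)[:2],.03],loss='soft_l1',f_scale=.002); return r.x
for n,s in S.items():
    print(n,s.round(3))
    for nm,W in (('top',top),('side',side)):
        Q=W.reshape(-1,3); d=np.hypot(Q[:,0]-s[0],Q[:,1]-s[1])
        Q=Q[(d<.06)&(Q[:,2]>.012)&(Q[:,2]<.3)]
        if len(Q)<10: continue
        zt=np.percentile(Q[:,2],98)
        R=Q[Q[:,2]>zt-.006]
        print('  ',nm,'zt',zt.round(4),len(R),'bbox ctr',((R.min(0)+R.max(0))/2).round(4)[:2],'ext',np.ptp(R,0).round(4)[:2],'circ',circ(R).round(4))
f=cv2.imread('pics/top0.png')
cv2.imwrite('pics/c1.png',cv2.resize(f[220:330,160:480],None,fx=2.5,fy=2.5,interpolation=2))
E
python3 m.py
```

```text
tower [0.435 0.121 0.106]
   top zt 0.1078 336 bbox ctr [0.4287 0.1251] ext [0.0341 0.0339] circ [0.4289 0.1252 0.0122]
   side zt 0.1066 294 bbox ctr [0.43   0.1231] ext [0.035  0.0369] circ [0.4298 0.1237 0.0128]
blue [ 0.522 -0.142  0.028]
   top zt 0.0306 259 bbox ctr [ 0.5193 -0.1431] ext [0.0336 0.0347] circ [ 0.5197 -0.1431  0.0122]
   side zt 0.0299 138 bbox ctr [ 0.5209 -0.1435] ext [0.0315 0.0386] circ [ 0.5207 -0.1446  0.0115]
green [0.404 0.246 0.028]
   top zt 0.0306 285 bbox ctr [0.4019 0.2483] ext [0.0345 0.0334] circ [0.4018 0.2486 0.0121]
   side zt 0.0296 271 bbox ctr [0.4033 0.2473] ext [0.0338 0.0354] circ [0.403  0.247  0.0118]
mill [0.583 0.345 0.16 ]
   top zt 0.1592 45 bbox ctr [0.5848 0.3488] ext [0.0109 0.0163] circ [0.585  0.3461 0.0044]
   side zt 0.1572 55 bbox ctr [0.5845 0.3464] ext [0.015 0.013] circ [0.5862 0.3463 0.0043]
shaker [0.596 0.121 0.09 ]
   top zt 0.0919 159 bbox ctr [0.595  0.1217] ext [0.0268 0.027 ] circ [0.5949 0.1221 0.009 ]
   side zt 0.0901 150 bbox ctr [0.5965 0.1213] ext [0.0257 0.0282] circ [0.5961 0.1213 0.0092]
pl [ 0.498 -0.004
[... 151 characters left out ...]
 ext [0.0678 0.0679] circ [ 0.4946 -0.0006  0.0318]
p2 [0.507 0.254 0.007]
   top zt 0.0733 233 bbox ctr [0.5042 0.2504] ext [0.0576 0.0576] circ [0.504  0.2502 0.0271]
   side zt 0.0719 269 bbox ctr [0.5053 0.2484] ext [0.0593 0.0586] circ [0.5049 0.2485 0.0272]
p3 [0.445 0.339 0.007]
   top zt 0.0731 201 bbox ctr [0.4424 0.3309] ext [0.0479 0.0483] circ [0.4425 0.3302 0.0221]
   side zt 0.0718 227 bbox ctr [0.4434 0.3304] ext [0.0485 0.0488] circ [0.4432 0.3306 0.0223]
p4 [ 0.438 -0.11   0.008]
   top zt 0.0734 153 bbox ctr [ 0.4322 -0.0985] ext [0.0374 0.0381] circ [ 0.433  -0.0985  0.0172]
   side zt 0.0714 125 bbox ctr [ 0.4353 -0.1   ] ext [0.0377 0.04  ] circ [ 0.4349 -0.0989  0.0171]
```

View pics/c1.png

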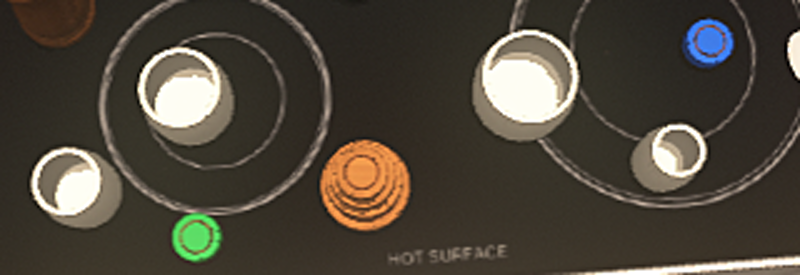

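The close crop confirms the choice: the tower is four concentric wooden discs at crop (362,175), with the green and blue knobs on their own. Next I'll fit each tower layer, check the heights, and test IK without moving.

```bash
cat >> h.py <<'E'
def quat(yaw): return (Ro.from_euler('z',yaw)*Ro.from_euler('x',np.pi)).as_quat()
def retreat(w):  # pad retreat (m) at opening w relative to shut, 57.5 mm crank
    return .0575*(.995-np.sqrt(1-(-.0993+w/2/.0575)**2))
def pick_yaw(p):
    q0=np.array(env.get_obs()['joints']); best=None
    for y in (0,np.pi):
        j=env.ik(p,quat(y))
        if j is not None:
            d=np.abs(np.array(j)-q0).max()
            if best is None or d<best[0]: best=(d,y,np.array(j))
    return best
E
python3 - <<'E'
from h import *
for nm in ('top','side'):
    Q=np.load(f'pics/{nm}0.npy').reshape(-1,3)
    d=np.hypot(Q[:,0]-.4293,Q[:,1]-.1245)
    print(nm,'surface',np.nanmedian(Q[(d>.06)&(d<.08)],0)[2].round(4))
    T=Q[d<.045]
    for k,r in ((4,.018),(3,.023),(2,.028),(1,.033)):
        L=T[np.abs(T[:,2]-(.026*k+.002))<.006]
        lo,hi=np.percentile(L,1,axis=0),np.percentile(L,99,axis=0)
        print(k,len(L),'z',np.median(L[:,2]).round(4),'ctr',((lo+hi)/2).round(4)[:2],'ext',(hi-lo).round(4)[:2])
    for n,p in dict(L=(.4942,.0002),S=(.5047,.2493),T=(.4429,.3305),M=(.434,-.0988)).items():
        d=np.hypot(Q[:,0]-p[0],Q[:,1]-p[1]); R=Q[(d<.04)&(Q[:,2]>.066)]; print(n,np.median(R[:,2]).round(4))
for p in ((.4293,.1245),(.4942,.0002),(.5047,.2493),(.4429,.3305),(.434,-.0988)):
    for z in (.22,.09,.03):
        b=pick_yaw([*p,z]); print(p,z,None if b is None else (b[1],b[2].round(2)))
for p in ((.2,-.4,.26),(.19,-.36,.26)):
    print(env.ik(p,env.get_obs()['tool_rot']))
E
```

```text
top surface 0.0016
4 345 z 0.1055 ctr [0.4288 0.125 ] ext [0.0336 0.0333]
3 181 z 0.0789 ctr [0.4314 0.1243] ext [0.0437 0.0436]
2 195 z 0.0533 ctr [0.4321 0.1236] ext [0.0539 0.0538]
1 230 z 0.0268 ctr [0.4247 0.1235] ext [0.0518 0.064 ]
L 0.071
S 0.0707
T 0.0707
M 0.0708
side surface 0.0004
4 299 z 0.1043 ctr [0.4297 0.1232] ext [0.033 0.034]
3 191 z 0.078 ctr [0.4318 0.1292] ext [0.0438 0.0304]
2 224 z 0.0519 ctr [0.4326 0.1297] ext [0.0536 0.0396]
1 265 z 0.026 ctr [0.431 0.128] ext [0.0627 0.0509]
L 0.0693
S 0.0695
T 0.0692
M 0.069
(0.4293, 0.1245) 0.22 (3.141592653589793, array([ 0.17,  0.6 , -0.88,  2.07,  0.67,  0.78,  0.44]))
(0.4293, 0.1245) 0.09 (3.141592653589793, array([-0.09,  0.77, -0.48,  2.2 ,  0.98,  0.4 ,  0.18]))
(0.4293, 0.1245) 0.03 (3.141592653589793, array([-0.01,  0.94, -0.62,  2.21,  1.4 ,  0.5 , -0.22]))
(0.4942, 0.0002) 0.22 (3.141592653589793, array([ 0.44,  0.66, -0.87,  1.95,  0.67,  0.85,  0.78]))
(0.4942, 0.0002) 0.09 (3.141592653589793, array([ 0.29,  0.83, -0.63,  2.06,  0.95,  0.57,  0.53]))
(0.4942, 0.0002) 0.03 (3.141592653589793, array([ 0.14,  
[... 416 characters left out ...]
78,  0.7 ,  0.98,  0.16]))
(0.4429, 0.3305) 0.09 (3.141592653589793, array([-0.33,  0.89, -0.69,  1.88,  0.87,  0.7 ,  0.02]))
(0.4429, 0.3305) 0.03 (3.141592653589793, array([-0.71,  0.91, -0.03,  1.92,  0.07,  0.31,  0.77]))
(0.434, -0.0988) 0.22 (3.141592653589793, array([ 0.69,  0.6 , -0.89,  2.08,  0.68,  0.78,  0.94]))
(0.434, -0.0988) 0.09 (3.141592653589793, array([ 0.44,  0.78, -0.51,  2.2 ,  1.02,  0.42,  0.65]))
(0.434, -0.0988) 0.03 (3.141592653589793, array([ 0.2 ,  0.87, -0.13,  2.23,  1.2 ,  0.11,  0.49]))
[ 1.15722168  0.42319542 -0.22202602  2.03692542  0.14111508  0.69725337
 -0.27629263]
[ 1.13542634  0.37287076 -0.22850582  2.13886298  0.13742254  0.64488535
 -0.30996685]
```

```bash
python3 - <<'E'
from h import *
env.servo_line([.19,-.36,.26],.25)
b=pick_yaw([.4303,.1242,.24]); print(b[1])
env.goto([.4303,.1242,.24],quat(b[1]))
print(env.get_obs()['time_s'],env.get_obs()['joints'].round(2),env.get_obs()['ee_pos'])
f=grab('wrist'); W=cloud(f); np.save('pics/w1.npy',W); cv2.imwrite('pics/w1.png',f['pixels'])
Q=W.reshape(-1,3); d=np.hypot(Q[:,0]-.4293,Q[:,1]-.1245); T=Q[d<.045]
for k in (4,3,2,1):
    L=T[np.abs(T[:,2]-(.026*k+.002))<.006]
    if len(L)<9: continue
    lo,hi=np.percentile(L,.5,axis=0),np.percentile(L,99.5,axis=0)
    print(k,len(L),'z',np.median(L[:,2]).round(4),'ctr',((lo+hi)/2).round(4)[:2],'ext',(hi-lo).round(4)[:2])
E
```

```text
3.141592653589793
3.0833 [ 0.31  0.66 -1.13  2.04  0.76  0.94  0.34] [0.43044747 0.12269766 0.23970303]
4 1580 z 0.1043 ctr [0.4301 0.1239] ext [0.0336 0.0341]
3 565 z 0.0778 ctr [0.4284 0.1231] ext [0.0372 0.0441]
2 589 z 0.0518 ctr [0.4275 0.1226] ext [0.0423 0.0539]
1 754 z 0.0259 ctr [0.4212 0.1226] ext [0.0432 0.0636]
```

View pics/w1.png

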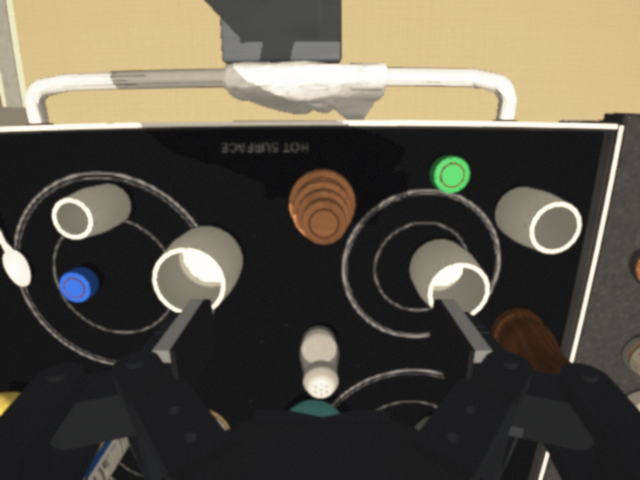

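The wrist view shows the tower at (323,222), clear of both fingers, and its heights agree with the other cameras. Starting with the smallest lid.

```bash
cat >> h.py <<'E'
POT=dict(L=(.4942,.0002),S=(.5047,.2493),T=(.4429,.3305),M=(.434,-.0990))
def st(m):
    o=env.get_obs(); print(m,'t',round(o['time_s'],1),'p',o['ee_pos'].round(4),'w',round(o['gripper_width'],4),'F',o['wrist_force'].round(1),'grip',round(float(o['grip_force']),1))
    return o
def to(p,v):
    try: return env.servo_line(p,v)
    except env.IKError as e:
        print('IK line fail, goto',e); env.goto(p,quat(np.pi))
Q=quat(np.pi); UP=.20
def pick(xy,zo,w,hold=True):
    x,y=xy; zg=zo+.0105-retreat(w)
    env.command_gripper(min(w+.018,.085))
    env.goto([x,y,max(zg+.07,.15)],Q)
    env.servo_line([x,y,zg+.012],.12,attitude=Q)
    hit=env.servo_line([x,y,zg],.04,threshold=10); env.sleep(.2); st(f'down hit={hit}')
    env.command_gripper(0.0 if w<.05 else w-.02,40); o=st('gripped')
    if abs(o['gripper_width']-w)>.006: print('BAD WIDTH'); return None
    env.servo_line([x,y,zg+.02],.05); env.servo_line([x,y,max(zg+.12,.19)],.2); st('lifted')
    return o['ee_pos'][2]-zo
def place(xy,off,w,zrim=.070):
    x,y=xy; zt=zrim-.008+off
    env.goto([x,y,zt+.06],Q); env.servo_line([x,y,zt+.014],.12,attitude=Q); env.sleep(.2); st('above')
    hit=env.servo_line([x,y,zt-.004],.015,threshold=5); o=st(f'seat hit={hit} dz={env.get_obs()["ee_pos"][2]-zt:.4f}')
    env.command_gripper(min(w+.016,.085)); env.sleep(.1)
    p=o['ee_pos']; env.servo_line([x,y,p[2]+.10],.15); st('released')
E
python3 - <<'E'
from h import *
off=pick((.4298,.1240),.079,.036)
print(off); open('off','w').write(str(off))
f=grab('side'); c=f['pixels']; cv2.imwrite('pics/s1.png',cv2.resize(c[120:320,230:490],None,fx=2.5,fy=2.5))
E
```

```text
down hit=False t 5.3 p [0.4299 0.1241 0.0885] w 0.0543 F [-1.  -0.3 -0.1] grip 0.0
gripped t 5.6 p [0.4299 0.1241 0.0888] w 0.0338 F [-0.3 -0.5  5.6] grip 39.5
lifted t 6.8 p [0.4294 0.1233 0.2076] w 0.0342 F [-0.4 -0.5 -0.5] grip 39.8
0.009789182833298521
```

View pics/s1.png

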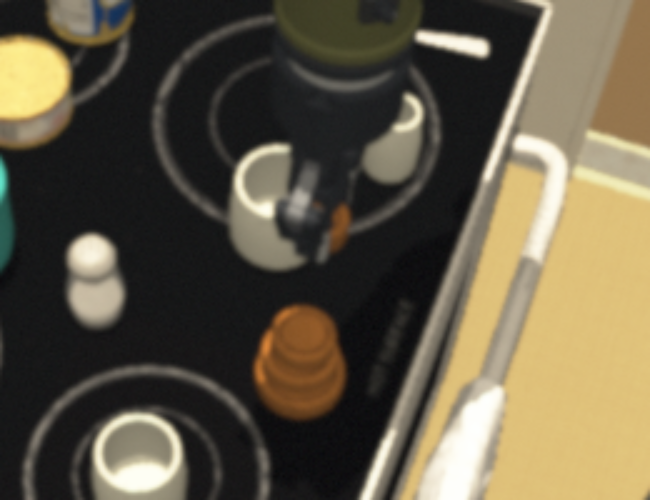

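The lid is held level between the pads at crop (336,225), and the three-lid tower at (300,360) is undisturbed. Placing it now.

```bash
python3 - <<'E'
from h import *
place(POT['M'],float(open('off').read()),.036)
env.goto([.4325,.05,.22],Q); env.sleep(.2)
out=[]
for n in ('top','side'):
    f=grab(n); W=cloud(f); np.save(f'pics/{n}1.npy',W); out.append(f['pixels'])
    A=W.reshape(-1,3)
    for nm,c in (('lidM',(.434,-.099)),('tower',(.4315,.1242))):
        d=np.hypot(A[:,0]-c[0],A[:,1]-c[1]); P=A[(d<.045)&(A[:,2]>.03)&(A[:,2]<.13)]
        zt=np.percentile(P[:,2],97); L=P[P[:,2]>zt-.006]; lo,hi=np.percentile(L,1,axis=0),np.percentile(L,99,axis=0)
        print(n,nm,np.median(L[:,2]).round(4),((lo+hi)/2).round(4)[:2],(hi-lo).round(4),'zspread')
a=cv2.resize(out[0][230:330,270:470],(800,400))
cv2.imwrite('pics/s2.png',a)
E
```

```text
above t 8.5 p [ 0.4346 -0.0988  0.0865] w 0.0339 F [ 0.  -1.1 -1.3] grip 39.8
seat hit=True dz=0.0006 t 9.3 p [ 0.434  -0.0989  0.0724] w 0.0343 F [-0.5 -0.5  5.9] grip 40.5
released t 10.6 p [ 0.4335 -0.0992  0.1718] w 0.0521 F [ 0.4 -0.5 -0.2] grip 0.0
top lidM 0.0891 [ 0.4266 -0.0972] [0.0205 0.0339 0.0075] zspread
top tower 0.0796 [0.4308 0.1243] [0.0423 0.0426 0.0068] zspread
side lidM 0.0873 [ 0.4322 -0.0981] [0.0282 0.0352 0.008 ] zspread
side tower 0.0786 [0.4318 0.1221] [0.0422 0.043  0.0069] zspread
```

View pics/s2.png

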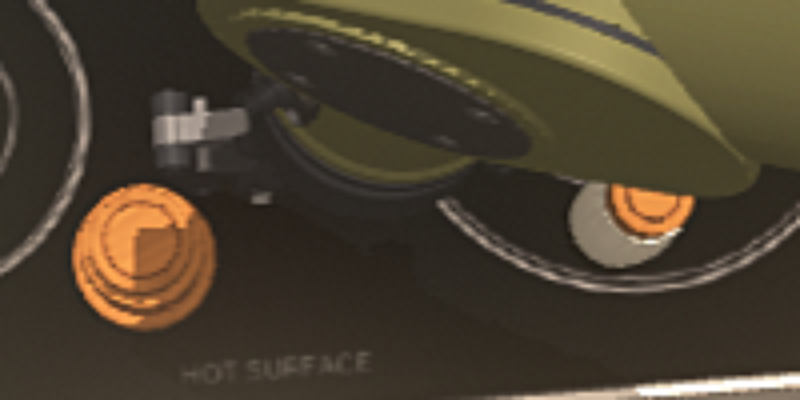

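The smallest lid sits on its pot at crop (652,200). Its top reads about z 0.088, as expected for a seated lid, with the arm hiding part of it. The third lid is next: top height about 0.079, centre at (.4312,.1234).

```bash
python3 - <<'E'
from h import *
off=pick((.4312,.1234),.053,.046); print(off)
if off is not None:
    place(POT['T'],off,.046)
    env.goto([.5,-.05,.25],Q); env.sleep(.2)
    for n in ('top','side'):
        f=grab(n); A=cloud(f).reshape(-1,3); cv2.imwrite(f'pics/{n}3.png',f['pixels'])
        for nm,c in (('lidT',POT['T']),('tower',(.4315,.1235))):
            d=np.hypot(A[:,0]-c[0],A[:,1]-c[1]); P=A[(d<.045)&(A[:,2]>.03)&(A[:,2]<.13)]
            zt=np.percentile(P[:,2],97); L=P[P[:,2]>zt-.006]; lo,hi=np.percentile(L,1,axis=0),np.percentile(L,99,axis=0)
            print(n,nm,np.median(L[:,2]).round(4),((lo+hi)/2).round(4)[:2],(hi-lo).round(4))
E
```

```text
down hit=False t 13.8 p [0.4313 0.1235 0.0612] w 0.064 F [0.9 0.8 0.3] grip 0.0
gripped t 14.1 p [0.4313 0.1234 0.0616] w 0.0446 F [-1.  -1.   6.5] grip 40.1
lifted t 15.3 p [0.4308 0.1227 0.1892] w 0.044 F [ 0.4 -0.6 -0.6] grip 40.8
0.008559302159970514
above t 16.9 p [0.4433 0.3309 0.0854] w 0.0443 F [0.1 0.1 0.3] grip 40.8
seat hit=True dz=0.0007 t 17.8 p [0.4429 0.3304 0.0712] w 0.0441 F [-0.3 -0.3  5.6] grip 41.3
released t 19.0 p [0.4427 0.3298 0.1704] w 0.0621 F [ 0.9 -0.6 -0.6] grip 0.0
top lidT 0.0894 [0.4419 0.3299] [0.0418 0.0425 0.0069]
top tower 0.0538 [0.4323 0.1237] [0.0512 0.051  0.0067]
side lidT 0.0877 [0.4431 0.3301] [0.043  0.0433 0.007 ]
side tower 0.0527 [0.4327 0.1214] [0.0516 0.0518 0.0065]
```

```bash
python3 - <<'E'
from h import *
off=pick((.4325,.1227),.027,.056); print(off)
if off is not None:
    place(POT['S'],off,.056)
    env.goto([.5,-.05,.25],Q); env.sleep(.2)
    for n in ('top','side'):
        f=grab(n); A=cloud(f).reshape(-1,3); cv2.imwrite(f'pics/{n}4.png',f['pixels'])
        for nm,c in (('lidS',POT['S']),('last',(.432,.123))):
            d=np.hypot(A[:,0]-c[0],A[:,1]-c[1]); P=A[(d<.045)&(A[:,2]>.015)&(A[:,2]<.13)]
            zt=np.percentile(P[:,2],97); L=P[P[:,2]>zt-.006]; lo,hi=np.percentile(L,1,axis=0),np.percentile(L,99,axis=0)
            print(n,nm,np.median(L[:,2]).round(4),((lo+hi)/2).round(4)[:2],(hi-lo).round(4))
E
```

```text
down hit=False t 23.6 p [0.4326 0.1228 0.0335] w 0.0741 F [-0.  -0.  -0.5] grip 0.0
gripped t 23.9 p [0.4326 0.1227 0.0338] w 0.054 F [-1.  -0.6  6.5] grip 41.5
lifted t 25.3 p [0.432  0.122  0.1891] w 0.0541 F [ 0.1 -0.2  0. ] grip 42.2
0.0068109626602596875
above t 26.7 p [0.5052 0.2496 0.0837] w 0.0539 F [ 0.4 -0.5 -0.5] grip 42.2
seat hit=True dz=0.0006 t 27.6 p [0.5046 0.2493 0.0694] w 0.0541 F [-0.5 -0.9  6.3] grip 42.7
released t 28.8 p [0.5044 0.2486 0.1686] w 0.0718 F [-1.2 -0.6  0.6] grip 0.0
top lidS 0.0894 [0.5039 0.2502] [0.0514 0.051  0.0064]
top last 0.0278 [0.4303 0.1237] [0.0605 0.0602 0.0067]
side lidS 0.0881 [0.5048 0.2485] [0.0514 0.0522 0.007 ]
side last 0.0268 [0.4311 0.1217] [0.0603 0.061  0.0069]
```

```bash
python3 - <<'E'
from h import *
off=pick((.4307,.1227),.001,.066); print(off)
if off is not None:
    place(POT['L'],off,.066)
    env.goto([.40,.12,.28],Q); env.sleep(.3)
    ims=[]
    for n in ('top','side'):
        f=grab(n); A=cloud(f).reshape(-1,3); ims.append(f['pixels']); cv2.imwrite(f'pics/{n}5.png',f['pixels'])
        for nm,c in POT.items():
            d=np.hypot(A[:,0]-c[0],A[:,1]-c[1]); P=A[(d<.05)&(A[:,2]>.03)&(A[:,2]<.13)]
            if len(P)<20: continue
            zt=np.percentile(P[:,2],97); L=P[P[:,2]>zt-.006]; lo,hi=np.percentile(L,1,axis=0),np.percentile(L,99,axis=0)
            print(n,nm,np.median(L[:,2]).round(4),((lo+hi)/2).round(4)[:2],(hi-lo).round(4))
E
```

```text
down hit=False t 33.3 p [0.4308 0.1227 0.0051] w 0.0839 F [-0.7 -0.  -0.6] grip 0.0
gripped t 33.7 p [0.4308 0.1227 0.0056] w 0.0641 F [-0.8 -1.4  7.3] grip 42.3
lifted t 35.2 p [0.4301 0.1221 0.189 ] w 0.0637 F [-0.5  0.3 -1.1] grip 44.2
0.004561425061222813
above t 36.6 p [0.4947 0.0005 0.0814] w 0.064 F [-0.1  0.5 -0.4] grip 44.3
seat hit=True dz=0.0007 t 37.4 p [4.942e-01 2.000e-04 6.720e-02] w 0.0644 F [-0.8 -0.3  5.6] grip 44.9
released t 38.7 p [ 4.937e-01 -2.000e-04  1.665e-01] w 0.0818 F [-0.6 -0.3 -0.3] grip 0.0
top S 0.0892 [0.5036 0.2627] [0.0527 0.0289 0.0064]
top T 0.0892 [0.4421 0.33  ] [0.0418 0.0423 0.007 ]
side L 0.0881 [0.4942 0.0008] [0.0611 0.0603 0.0077]
side S 0.0881 [0.5046 0.249 ] [0.0513 0.0516 0.0069]
side T 0.0877 [0.443  0.3302] [0.0431 0.0426 0.0067]
side M 0.0804 [ 0.4278 -0.0902] [0.0208 0.0228 0.0074]
```

View pics/side5.png

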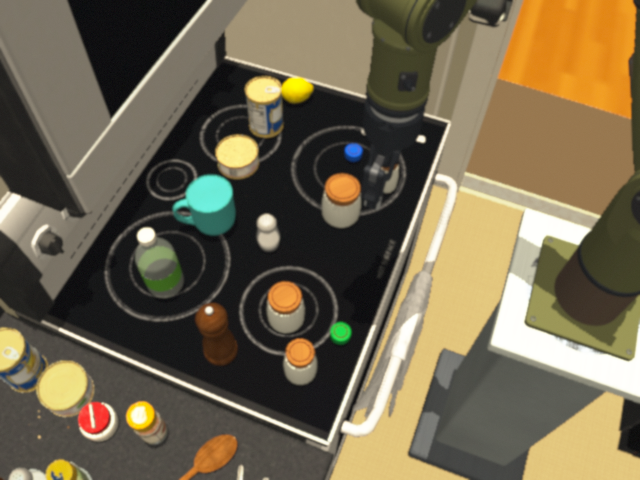

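Lids sit on their pots at (342,188), (286,298) and (300,354), and the mill and shaker are standing. The arm hides the smallest pot, so I'll move it aside and check that one.

```bash
python3 - <<'E'
from h import *
env.goto([.40,.25,.30],Q); env.sleep(.3)
for n in ('top','side'):
    f=grab(n); A=cloud(f).reshape(-1,3); cv2.imwrite(f'pics/{n}6.png',f['pixels'])
    for nm in 'ML':
        c=POT[nm]
        d=np.hypot(A[:,0]-c[0],A[:,1]-c[1]); P=A[(d<.05)&(A[:,2]>.03)&(A[:,2]<.13)]
        zt=np.percentile(P[:,2],97); L=P[P[:,2]>zt-.006]; lo,hi=np.percentile(L,1,axis=0),np.percentile(L,99,axis=0)
        print(n,nm,np.median(L[:,2]).round(4),((lo+hi)/2).round(4)[:2],(hi-lo).round(4))
E
```

```text
Traceback (most recent call last):
IndexError: index -1 is out of bounds for axis 0 with size 0
```

View pics/top6.png

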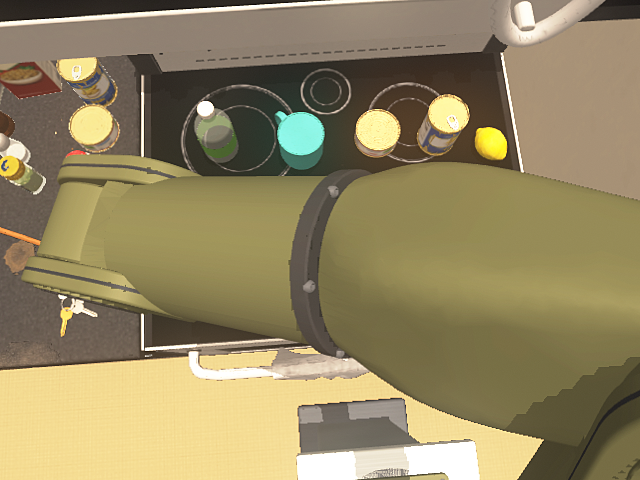

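The arm blocks the top view here. I'll go by the side camera from this pose.

```bash
python3 - <<'E'
from h import *
f=grab('side'); A=cloud(f).reshape(-1,3); cv2.imwrite('pics/side6.png',f['pixels'])
for nm,c in POT.items():
    d=np.hypot(A[:,0]-c[0],A[:,1]-c[1]); P=A[(d<.05)&(A[:,2]>.03)&(A[:,2]<.13)]
    if len(P)<20: print(nm,'hidden'); continue
    zt=np.percentile(P[:,2],97); L=P[P[:,2]>zt-.006]; lo,hi=np.percentile(L,1,axis=0),np.percentile(L,99,axis=0)
    print(nm,np.median(L[:,2]).round(4),((lo+hi)/2).round(4)[:2],(hi-lo).round(4))
E
```

```text
L 0.0887 [0.5236 0.0106] [0.007  0.0179 0.006 ]
S 0.0882 [0.5045 0.249 ] [0.0519 0.0515 0.0067]
T 0.0875 [0.4431 0.3305] [0.0428 0.043  0.0069]
M 0.0658 [ 0.4161 -0.102 ] [0.0018 0.0116 0.0042]
```

View pics/side6.png

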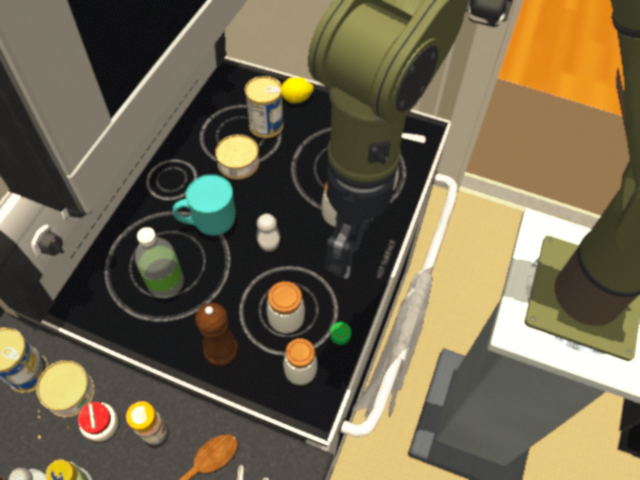

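```bash
python3 - <<'E'
from h import *
env.goto([.48,-.03,.28],Q); env.sleep(.5)
f=grab('wrist'); A=cloud(f).reshape(-1,3); cv2.imwrite('pics/w7.png',f['pixels'])
for nm,c in POT.items():
    d=np.hypot(A[:,0]-c[0],A[:,1]-c[1]); P=A[(d<.05)&(A[:,2]>.03)&(A[:,2]<.13)]
    if len(P)<20: print(nm,'hidden'); continue
    zt=np.percentile(P[:,2],97); L=P[P[:,2]>zt-.006]; lo,hi=np.percentile(L,1,axis=0),np.percentile(L,99,axis=0)
    print(nm,np.median(L[:,2]).round(4),((lo+hi)/2).round(4)[:2],(hi-lo).round(4))
E
```

```text
L 0.0881 [4.945e-01 3.000e-04] [0.0611 0.0607 0.0045]
S 0.0884 [0.5052 0.2484] [0.0519 0.0521 0.0061]
T 0.0421 [0.4492 0.308 ] [0.0298 0.011  0.0073]
M 0.0877 [ 0.4343 -0.0981] [0.0333 0.0327 0.0051]
```

View pics/w7.png

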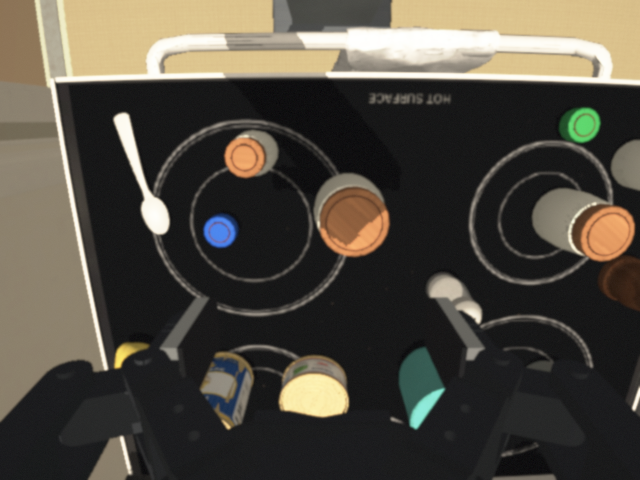

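The wrist view shows lids flat and centred at (245,157), (354,221) and (604,232). The third lid was confirmed earlier from the side camera, and nothing is touching the robot. Handing in.

```bash
python3 -c "
from h import *
print(env.get_obs()['time_s'], env.finish_job())"
```

```text
the job is handed in; nothing more can be done
42.525 None
```

All four lids are on their matching pots, flat and within about 2 mm of centre by the cameras. I handed the job in at 42.5 s, and no verdict came back.

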